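# Sweep the stoppers into the trough

### The job

Clear the inspection tray: with the fingertips, sweep all three rubber stoppers across the white plate and off its open edge, so that they drop into the catch trough and stay there. Only slide them; do not pick up or carry any. Leave the glass vial standing where it is on the plate, and do not disturb the jar or the spatula on the bench.

Things in the scene. Friction and masses are not known exactly. Their poses are not given: they have to be found in the camera images.
- tray: inspection tray fixed to the bench, place and yaw vary. Origin: on the bench under the centre of its flat white plate, z up. Plate 220 mm square (x, y from -110 to 110), top 45 mm above the bench. Rims 12 mm high, 5 mm thick stand on it along its x = -110, x = 110 and y = -110 edges; the y = 110 edge is open, without lip. The y axis points from the plate to the trough beyond that edge
- plate_edge (a point): middle of the plate's open edge, at the level of the plate's top, at (0, 110, 45) mm of the tray; axes as the tray's
- trough (a point): centre of the floor of the catch trough, a metal channel along the plate's open edge, at (0, 145, 6) mm of the tray; axes as the tray's. Inside it runs from tray y = 110 to 180 mm, x = -105 to 105 mm; floor 39 mm below the plate's top; far and end walls 5 mm thick, tops 57 mm above the bench
- stopper1: dark rubber bottle stopper, 14 g, loose on the plate, flat flange down: flange 32 mm across and 9 mm high, on top of it a plug 22 mm across, 15 mm high in all. Origin: centre of its underside, z up at the start (it may turn over as it falls). The three are alike and interchangeable
- stopper2: dark rubber bottle stopper, 14 g, loose on the plate, flat flange down: flange 32 mm across and 9 mm high, on top of it a plug 22 mm across, 15 mm high in all. Origin: centre of its underside, z up at the start (it may turn over as it falls). The three are alike and interchangeable
- stopper3: dark rubber bottle stopper, 14 g, loose on the plate, flat flange down: flange 32 mm across and 9 mm high, on top of it a plug 22 mm across, 15 mm high in all. Origin: centre of its underside, z up at the start (it may turn over as it falls). The three are alike and interchangeable
- vial: amber glass vial with metal cap, 24 mm across, 50 mm tall, 35 g, standing loose on the plate. Origin: centre of its underside, z up. It and the stoppers stand, in any order, one in each of four lanes along the tray's y: at tray x = -75, -25, 25, 75 mm (within 4 mm), y anywhere from -40 to 55 mm. So each stopper has a clear straight way along +y to the trough
- jar: amber glass jar with white lid, 60 mm across, 80 mm tall, standing on the bench behind the tray (its -y side, 190 to 230 mm from the tray's origin in y). Origin: centre of its underside
- spatula: lab spatula with black handle, 170 mm long, lying on the bench beside the tray (its +x side), roughly along the tray's y. Origin: its underside, x along its length

How it is judged:
By the outcome, as a careful person would: the job done as asked, in the order asked, and still so for the second after the job is handed in, with the robot touching nothing.
It also fails if it takes over 48 s, if anything falls off the work surface, if the arm or the gripper's body presses on something with over 40 N, if the wrist force passes 120 N, or if a joint passes its speed limit or range.

### The arm

A 6-joint arm with a two-finger parallel gripper is mounted at the origin on the work surface. World frame = base frame: x ahead of the robot, y to its left, z up, the work surface at z = 0. Lengths are in mm, angles in rad, forces in N, time in s.
With the tool pointing down it reaches from about 350 to 975 mm from the base axis. Payload 7.1 kg.
Tool frame: the origin (TCP) lies on the front face of the gripper's body, between the roots of the fingers; the fingertips stand 80 mm ahead of it and the grasp point (between the pads) lies 61 mm ahead of it (env.tips_ahead is the distance from the TCP to the fingertips, in mm); z points along the fingers, y is the line along which they close (so a half turn about z gives the same grasp; the last joint's range is limited). The gripper opens to 88 mm and grips with 3 to 60 N. Pads are 20 mm wide; open, the fingers measure 115 mm over their backs; the gripper's body (75 mm by 178 mm) begins 61 mm behind the grasp point.
Start: joints at [1.089, 0.423, 1.63, -0, 1.089, -0.019], TCP at [279.002, 559.252, 302.675] pointing down, gripper open.
Joint ranges: [-3, 3], [-0.9, 2.11], [0.09, 2.58], [-1.31, 4.45], [0.11, 2.69], [-2.54, 2.54]. Speed limits (rad/s): [2.39, 2.39, 3.01, 3.14, 3.14, 3.14].

### API

Orientations are given as a unit quaternion [x, y, z, w].
In Python, from station import env, set_gripper, viewer, workorder gives the robot as it stands. Calls block until the motion is done:
- env.reach(position, orientation): joint-space move of the TCP to a pose.
- env.move_l(position, rot=None, rate=150, f_stop=None): straight line of the TCP; rot=None keeps the orientation; rate is the mean speed in mm/s. With f_stop (N) it stops when the force on the tool has changed by that much, and returns True; else False.
- env.move_joints(angles): joint-space move.
- set_gripper(opening): finger opening in mm; the grip force is fixed at half the most; returns when the fingers have stopped.
- env.hold(seconds).
- env.ik(position, orientation): joint angles nearest the present ones, or None.
- env.read_state(): the state.
- viewer.camera(name): name is "scene" or "top" or "wrist"; returns the picture (480x640x3 uint8, blue, green, red); there is no depth.
- viewer.camera_params(name): a dict with "fx", "fy", "cx", "cy" (pixels), "dist" ([k1, k2, p1, p2, k3] as OpenCV has them; the pictures are not rectified), "pose" (4x4, takes a point from camera to world coordinates); the wrist camera has in their place "tool_from_camera" (4x4, takes a point from camera to tool coordinates, whose origin is the TCP and whose axes are the flange's). Camera axes: x right, y up, looking along -z (the intrinsics and any distortion apply to the point x, -y, -z); pixel columns grow to the right and rows downward; lengths in mm; the calibration is good to about 2 mm. A picture is of the moment at which its call begins: read the wrist's pose just before it. camera_params takes no time and is no camera call.
A pose or a line that the arm cannot do raises env.IKError and nothing moves.
- workorder.sign_off(): hands the job in; it is judged then, once.
The state is a dict: "time_s": time; "qpos": joint angles; "dq": joint speeds; "tau": joint torques, N m; "tool_pos": TCP position; "orientation": TCP orientation; "force": force on the tool from outside, world axes, zero at the start; "wrist_torque": the same for the moment, N m; "width": finger opening in mm; "grip_force": force on a finger pad.
Only numpy, scipy, OpenCV 4.12 (cv2) and the standard library are available. Lean on these libraries where they do the work, as an engineer would, in place of code of your own. Each camera call takes 0.05 s, during which the arm holds its last target. There are 200 camera calls.

## Working session

There is one attempt and no reset: what is moved stays moved. The work goes in short steps, each a Python script; the robot and the scene stay as the last script left them, time stands still between calls to the robot, and variables do not carry over. Pictures are saved under pics/ and viewed, at most 10 in all, crops included, and the job is handed in when it is done.

```bash
mkdir -p pics; python3 - <<'E'
from station import env, set_gripper, viewer, workorder
import cv2
for n in("top","scene"):
    cv2.imwrite(f"pics/{n}0.png",viewer.camera(n)); p=viewer.camera_params(n); print(n,p)
s=env.read_state();print(s["time_s"],s["orientation"],s["force"],env.tips_ahead)
E
```

```text
top {'fx': 448.0030948133845, 'fy': 448.0030948133845, 'cx': 317.47586493198327, 'cy': 239.22545508254927, 'dist': array([-0.0281617,  0.       ,  0.       ,  0.       ,  0.       ]), 'pose': array([[-2.06410790e-02,  9.93481405e-01, -1.12109965e-01,
         5.21701919e+02],
       [-9.99546160e-01, -2.29668415e-02, -1.94935273e-02,
        -5.39219890e+01],
       [-2.19412687e-02,  1.11656718e-01,  9.93504584e-01,
         8.06873598e+02],
       [ 0.00000000e+00,  0.00000000e+00,  0.00000000e+00,
         1.00000000e+00]])}
scene {'fx': 615.7356662239719, 'fy': 615.7356662239719, 'cx': 317.1087726920333, 'cy': 242.77451348336976, 'dist': array([-0.20045391,  0.        ,  0.        ,  0.        ,  0.        ]), 'pose': array([[-7.17847223e-01, -3.80413254e-01,  5.83079001e-01,
         1.14310920e+03],
       [ 6.96172171e-01, -3.99802314e-01,  5.96240235e-01,
         4.94838021e+02],
       [ 6.29864623e-03,  8.33932771e-01,  5.51830102e-01,
         5.61440922e+02],
       [ 0.00000000e+00,  0.00000000e+00,  0.00000000e+00,
         1.00000000e+00]])}
0.1 [ 2.29317568e-01  9.73351425e-01 -6.56711575e-04 -1.57346065e-04] [-0.15156707 -0.78362334  0.94945006] 80.0
```

View pics/top0.png

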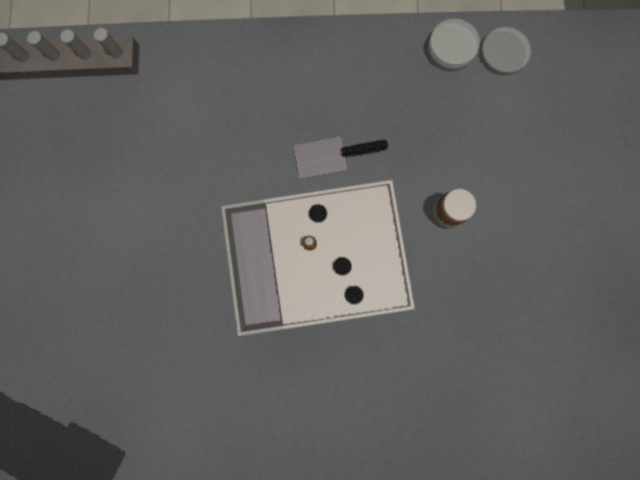

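View pics/scene0.png

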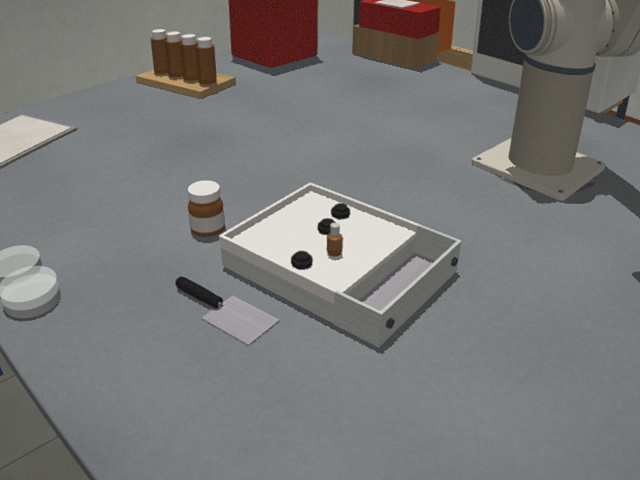

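The top view shows the tray with its trough to the left (world +y), outer wall corners at about (223,207), (240,334), (413,309), (393,182). The stoppers are at (318,213), (342,266) and (354,295), the vial at (310,242), the jar at (460,207) and the spatula above the tray. The scene view agrees.

```bash
cat > h.py <<'E'
from station import env, set_gripper, viewer, workorder
import cv2, numpy as np
from scipy.optimize import least_squares
def ray(px,z,p):
    K=np.array([[p["fx"],0,p["cx"]],[0,p["fy"],p["cy"]],[0,0,1]])
    u=cv2.undistortPoints(np.array([[px]],float),K,p["dist"])[0,0]
    d=p["pose"][:3,:3]@[u[0],-u[1],-1]; o=p["pose"][:3,3]
    return (o+d*(z-o[2])/d[2])[:2]
p=viewer.camera_params("top")
M=np.array([[110,185],[-110,185],[-110,-110],[110,-110]],float)
W=np.array([ray(c,57,p) for c in [(223,207),(240,334),(413,309),(393,182)]])
R=lambda a:np.array([[np.cos(a),-np.sin(a)],[np.sin(a),np.cos(a)]])
f=least_squares(lambda v:((M@R(v[2]).T+v[:2])-W).ravel(),[450,0,0])
yaw=f.x[2]; T=f.x[:2]
toW=lambda x,y:R(yaw)@[x,y]+T
toT=lambda w:R(yaw).T@(w-T)
E
python3 - <<'E'
from h import *
print(T,yaw,f.fun.round(1))
im=cv2.imread("pics/top0.png"); g=im.max(2)
m=np.uint8(g<60)
n,l,s,c=cv2.connectedComponentsWithStats(m)
for i in range(1,n):
    if 80<s[i,4]<600 and 270<c[i][0]<410 and 190<c[i][1]<320: print(c[i],s[i],toT(ray(c[i],53,p)))
print("vial",toT(ray((310,241),95,p)),toT(ray((310,245),60,p)))
print("edge",toT(ray((266,203),45,p)),toT(ray((282,325),45,p)))
s=env.read_state()
for a in (yaw,yaw+np.pi): 
    # tool z down, tool y along tray +-x
    from scipy.spatial.transform import Rotation as Ro
    y=np.array([np.cos(a),np.sin(a),0]);z=np.array([0,0,-1.]);x=np.cross(y,z)
    q=Ro.from_matrix(np.c_[x,y,z]).as_quat()
    for t in [(75,-70),(75,110),(-75,-70),(-75,110)]:
        print(q,env.ik([*toW(*t),130],q))
E
```

```text
[580.9012709  -75.00962733] 0.12317534162909546 [ 1.9  1.  -2.5  2.8 -1.5 -3.1  2.1 -0.7]
[317.4372093  212.73488372] [309 205  17  16 215] [75.07986559 25.97898258]
[341.84545455 265.69090909] [334 258  17  16 220] [-20.19302987  -1.68936474]
[353.52444444 294.45777778] [345 287  18  16 225] [-70.47591413 -13.80347245]
vial [24.19434212 44.4339528 ] [21.4687191  46.18627539]
edge [106.51828452 111.68774205] [-103.86674161  112.2601022 ]
[0.66224463 0.7492877  0.         0.        ] [-2.18544980e-01  7.09019720e-01  1.58865997e+00 -4.44089210e-16
  8.43912968e-01 -3.41720322e-01]
[0.66224463 0.7492877  0.         0.        ] [ 4.89738963e-02  6.70636112e-01  1.67257570e+00 -4.44089210e-16
  7.98380839e-01 -7.42014453e-02]
[0.66224463 0.7492877  0.         0.        ] [-3.12124113e-01  5.60836087e-01  1.91658443e+00 -4.44089210e-16
  6.64172136e-01 -4.35299454e-01]
[0.66224463 0.7492877  0.         0.        ] [ 2.64425034e-02  5.18612820e-01  2.01283089e+00 -4.44089210e-16
  6.10148948e-01 -9.67328383e-02]
[ 0.7492877  -0.66224463  0.          0.        ] None
[ 0.7492877  -0.66224463  0.          0.        ] None
[ 0.7492877  -0.66224463  0.          0.        ] None
[ 0.7492877  -0.66224463  0.          0.        ] None
```

```bash
cat >> h.py <<'E'
from scipy.spatial.transform import Rotation as Ro
_y=np.array([np.cos(yaw),np.sin(yaw),0]);_z=np.array([0,0,-1.])
Q=Ro.from_matrix(np.c_[np.cross(_y,_z),_y,_z]).as_quat()
def sweep(x,y):
    P=lambda yy,tip:[*toW(x,yy),tip+env.tips_ahead]
    y0=y-16-10-11
    env.reach(P(y0,115),Q)
    print("down contact",env.move_l(P(y0,48.5),rate=90,f_stop=8))
    print("sweep contact",env.move_l(P(107,48.5),rate=70,f_stop=20))
    s=env.read_state(); print(toT(s["tool_pos"][:2]),s["tool_pos"][2],s["width"],s["force"].round(1))
    env.move_l(P(97,60),rate=100); env.move_l(P(85,115),rate=150)
E
python3 - <<'E'
from h import *
set_gripper(12)
sweep(-70.5,-13.8)
cv2.imwrite("pics/top1.png",cv2.resize(viewer.camera("top")[150:360,180:500],(800,525)))
print(env.read_state()["time_s"])
E
```

```text
down contact False
sweep contact False
[-70.50711873 106.80199075] 128.49570664849765 11.837310262541827 [-0.5 -0.2  0.7]
8.1167
```

View pics/top1.png

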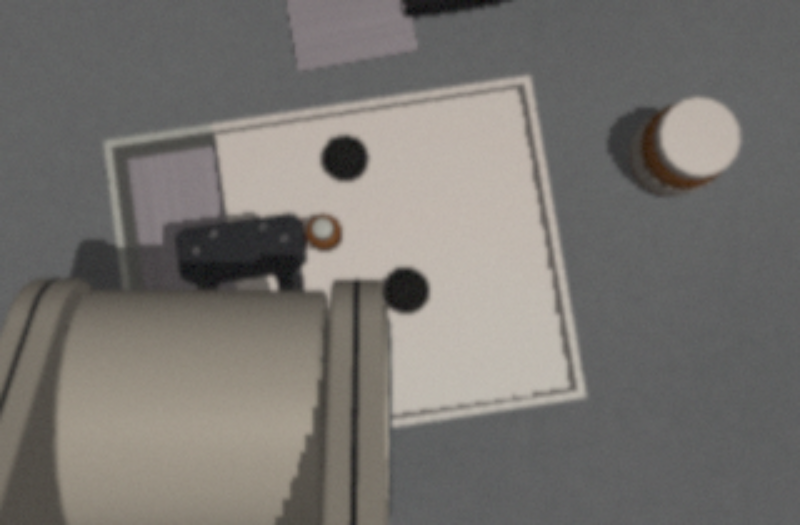

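The first stopper is no longer on the plate and its landing place is hidden by the arm. The vial (323,231) and the other two stoppers (345,158), (406,290) have not moved. I'll go on with those two.

```bash
python3 - <<'E'
from h import *
sweep(-20.2,-1.7)
sweep(75.1,26)
env.reach([*toW(-30,330),330],Q)
cv2.imwrite("pics/top2.png",cv2.resize(viewer.camera("top")[150:360,180:500],(800,525)))
cv2.imwrite("pics/scene2.png",cv2.resize(viewer.camera("scene")[150:370,160:490],(800,533)))
print(env.read_state()["time_s"])
E
```

```text
down contact False
sweep contact False
[-20.16883535 106.75638684] 128.49663709454913 12.502342464801355 [-0.5  0.2  1.1]
down contact False
sweep contact False
[ 75.08444855 106.6447158 ] 128.45695693803984 12.13478461337497 [ 0.3  0.4 -0.2]
18.0583
```

View pics/top2.png

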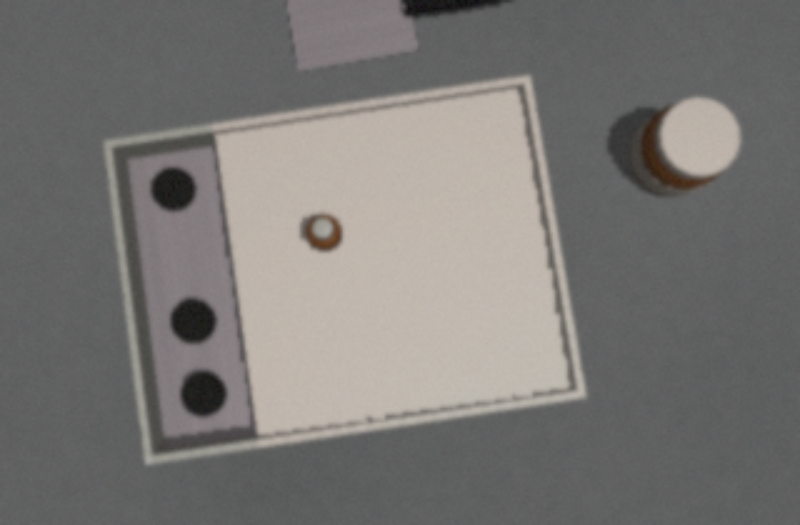

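View pics/scene2.png

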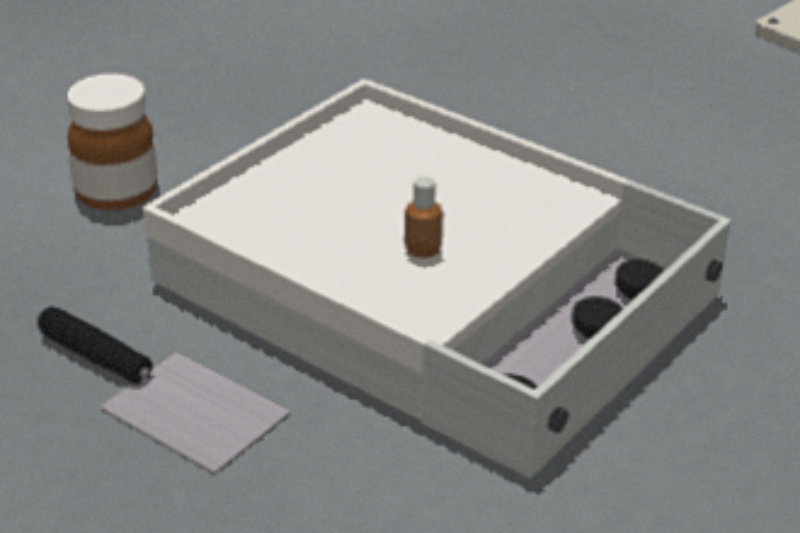

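All three stoppers lie in the trough, at (173,189), (193,321) and (203,393) in the top crop. The vial is still standing at (323,231), and the jar and spatula are where they were.

```bash
python3 -c "
from station import env,workorder
env.hold(0.5); print(workorder.sign_off())"
```

```text
the job is handed in; nothing more can be done
None
```

The job is handed in at about 18.6 s: all three stoppers were swept into the trough, and the vial, jar and spatula are undisturbed.

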